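# Tap the ring clamp's wedge tight

### The arm

A 6-joint arm with a two-finger parallel gripper is mounted at the origin on the work surface. World frame = base frame: x ahead of the robot, y to its left, z up, the work surface at z = 0. Lengths are in m, angles in rad, forces in N, time in s.
With the tool pointing down it reaches from about 0.225 to 0.875 m from the base axis. Payload 3.4 kg.
Tool frame: the origin (TCP) lies at the very end of the fingers, on their centre line; the grasp point (between the pads) lies 19 mm behind it; y points along the fingers, x is the direction in which the jaws open and shut, and the axes are right-handed (so a half turn about y gives the same grasp; the last joint's range is limited). The gripper opens to 85 mm and grips with 20 to 120 N. Pads are 22 mm wide; open, the fingers measure 114 mm over their backs; the gripper's body (76 mm by 85 mm) begins 54 mm behind the grasp point. The pads swing forward as they close: fully open they stand 13 mm farther back than shut.
Start: joints at [-1.348, 0.276, 1.505, -0, 1.361, -0.121], TCP at [0.194, -0.541, 0.231] pointing down, gripper open.
Joint ranges: [-2.89, 2.89], [-0.75, 2.08], [0.22, 2.7], [-1.18, 4.32], [0.11, 2.71], [-2.7, 2.7]. Speed limits (rad/s): [2.57, 2.57, 3.14, 3.14, 3.14, 3.14].

### API

Orientations are given as a 3x3 rotation matrix whose columns are the frame's x, y, z axes.
In Python, from plant import ctrl gives the robot as it stands.
- The arm moves only by the tool arm_command, never from a script. Its argument "deltas" is a list of rows, each a list of 3 entries, a list of its own where there are three numbers: the turn, a rotation vector about the tool's x, y, z each as a share of pi rad, from -1 to 1, then the shift along the tool's x, y, z each as a share of 0.3 m, from -1 to 1, then the closure, from 0 (fully open) to 1 (shut). In form: [[[wx, wy, wz], [tx, ty, tz], claw], ...]. A call has 1 to 5 rows; each row shifts and turns the commanded pose from where the row before left it, along the tool's axes as they then stand; what a row does not reach is not made up. A row lasts 1/12 s, in which the tool goes at most 41.7 mm and 7.16 degrees, less where a joint would pass 70% of its speed; a pose out of reach is approached as far as the arm can. A call with a number of a shift or a turn outside -1 to 1 is refused whole. A call with a gripper value outside its range is refused whole. The fingers move at their own pace and stop on an object; "force" is the grip in N (left out, the last holds). Time passes only in rows, so rows that do not move let the fingers close. It gives the time, the measured TCP pose, the force and the opening at its end, in the units of the state.
- ctrl.sense(): the state, without advancing time (a new reading comes with each control period).
- ctrl.grab_frame(name): name is "side" or "top" or "wrist"; returns a dict with "color" (480x640x3 uint8, red, green, blue), "z_map" (480x640 float32, m along the optical axis (not along the pixel's ray), 0 where there is no reading), "camera_matrix" (3x3 intrinsics, pixels), "k1" (the pictures are not rectified: a ray, as slopes to the right and down, at radius r is drawn at 1 + k1 r^2 times it, then the intrinsics apply), "T" (4x4, takes a point from camera to world coordinates). Camera axes: x right, y down, z forward; pixel columns grow to the right and rows downward; lengths in m; the calibration is good to about 2 mm. A picture is of the moment at which its call begins.
- ctrl.job_done(): hands the job in, once; it reports no verdict.
The state is a dict: "clock": time; "joint_positions": joint angles; "qd": joint speeds; "effort": joint torques, N m; "eef_pos": TCP position; "eef_rot": TCP orientation; "force": force on the tool from outside, world axes, zero at the start; "wrist_torque": the same for the moment, N m; "finger_gap": finger opening in m.
Only numpy, scipy, OpenCV 4.12 (cv2) and the standard library are available. Lean on these libraries where they do the work, as an engineer would, in place of code of your own. Each camera call takes 0.05 s, during which the arm holds its last target.

### The job

A ring lies in the wooden ring clamp held in the bench vice, and the clamp's wedge has been started by hand. Pick up the hammer and tap the wedge squarely in with its flat face, in at least three separate light taps with the hammer drawn clear between them, until the wedge stops advancing and the ring is held tight, but never so hard that the wedge splits or the ring is crushed. Then lay the hammer flat on the bench, keeping the gripper and arm off the wedge, ring and vice and leaving the other tools where they are.

Things in the scene. Friction and masses are not known exactly. Their poses are not given: they have to be found in the camera images.
- vice: Blue bench vice fixed to the bench, with the dark wooden lower half of the ring clamp in its steel jaws. Origin on the bench under its centre; x runs level along the clamp from wedge end to ring end (the way the wedge is driven), z up. Clamp: x -70 to +70 mm, 26 wide, lower half's flat inner face at z = 100, top of the hinged upper half at 130. Vice: within x +-52, y -118 to +55, z below 100 mm.
- clamp_mouth (a point): Middle of the lower half's end edge at the wedge end, at the height of its inner face. The clamp's upper half (not measured) is hinged at the waist: the wedge lifts its tail and so closes its leather jaw on the ring. The band at the waist is set differently each time, so how far the wedge goes in before it is tight is not known beforehand.
- wedge: Pale beech wedge, loose, 95 mm long, 18 wide, 4 thick at the tip, 16 at the butt, lying flat on the lower half, tip between the tails. Origin under the butt; x to the tip, z up. It slides under 1 to 3 N until the jaw meets the ring, 5 to 45 mm on; then resistance climbs 5 to 10 N per mm. Tight: taps reaching 18 to 23 N move it under 1 mm; friction then holds it. Over 30 N splits it.
- wedge_butt (a point): Centre of the wedge's butt, the end face to strike: 18 mm wide, 15 mm high, upright, facing along the wedge's -x, about 108 mm above the bench. When tight it still stands 8 mm or more outside the clamp's end.
- ring: Gold ring with a red stone, 23 mm across, band 6 mm high, lying flat on the leather of the clamp's lower jaw, stone outwards. Origin at its underside's centre. Loose until the clamp closes on it; held tight means squeezed by at least 12 N; 45 N would crush it.
- hammer: Goldsmith's hammer, about 210 g, lying on its side on the bench. Origin on the bench under the centre of its head when it lies; z up, the handle runs along -x to 205 mm from the head's axis, the steel head lies along y: flat round face (30 mm across) at +35 mm, thin upright cross peen at -35 mm. Head axis and handle are 15 mm above the bench when it lies.
- hammer_grip (a point): Centre of the straight neck of the handle, 34 mm from the head's axis, close to the balance point: 12 mm wide (across y), 14 mm high, flat-sided. A firm grip (40 N or more) here keeps the hammer from turning in the hand.
- hammer_face (a point): Centre of the hammer's flat striking face; the face looks along the hammer's +y.
- bench_block: Bystander: polished steel block 60 x 60 x 18 mm on the bench. Origin at its underside's centre.
- wax_tin: Bystander: small round tin with a green lid, 62 mm across, 22 mm high. Origin at its underside's centre.
- pliers: Bystander: pliers with red handles, about 145 mm long, 11 mm high, lying on the bench. Origin at the bench under their middle, x towards the jaws.
There are look-alikes about, which are no part of the job. There is more than one size of the wedge; the job needs the middle-sized.

How it is judged:
By the outcome, as a careful person would: the job done as asked, in the order asked, and still so for the second after the job is handed in, with the robot touching nothing.
It also fails if it takes over 51 s, if anything falls off the work surface, if the arm or the gripper's body presses on something with over 40 N, if the wrist force passes 120 N, or if a joint passes its speed limit or range.

## Working session

There is one attempt and no reset: what is moved stays moved. The work goes in short steps, Python scripts to look and compute and a tool call to move; the robot and the scene stay as the last step left them, time stands still between calls to the robot, and variables do not carry over. Pictures are saved under pics/ and viewed, and the job is handed in when it is done.

Besides the shell and the picture viewer there is one more tool, called after "Emit:" in YAML: its name, and indented under it one key for each argument. arm_command: Moves the arm, as the interface text tells. Shift numbers are shares of 0.3 m and turn numbers shares of pi rad, none past 1 either way. Its arguments: {"type":"object","properties":{"deltas":{"type":"array"},"force":{"type":"number"}},"required":["deltas"]}

```bash
mkdir -p pics; ls; cat > h.py <<'E'
import numpy as np, cv2, pickle
from plant import ctrl
def grab(n,tag):
    f=ctrl.grab_frame(n); pickle.dump(f,open(f'{tag}.pkl','wb'))
    cv2.imwrite(f'pics/{tag}.png',f['color'][:,:,::-1]); return f
def load(tag): return pickle.load(open(f'{tag}.pkl','rb'))
def crop(tag,u0,v0,u1,v1,s,out):
    f=load(tag); c=f['color'][v0:v1,u0:u1,::-1]
    cv2.imwrite(f'pics/{out}.png',cv2.resize(c,None,fx=s,fy=s,interpolation=cv2.INTER_CUBIC))
def ray(f,u,v):
    K=f['camera_matrix']; 
    p=cv2.undistortPoints(np.array([[[u,v]]],float),K,np.array([f['k1'],0,0,0,0.])) [0,0]
    return np.array([p[0],p[1],1.])
def pt(f,u,v,r=1):
    z=f['z_map'][int(round(v))-r:int(round(v))+r+1,int(round(u))-r:int(round(u))+r+1]; z=z[z>0]
    if len(z)==0: return None
    return (f['T']@np.append(ray(f,u,v)*np.median(z),1))[:3]
def atz(f,u,v,h):
    d=f['T'][:3,:3]@ray(f,u,v); o=f['T'][:3,3]; return o+d*(h-o[2])/d[2]
def proj(f,P):
    Ti=np.linalg.inv(f['T']); p=(Ti@np.append(P,1))[:3]; s=p[:2]/p[2]; s=s*(1+f['k1']*(s@s)); return (f['camera_matrix']@np.append(s,1))[:2]
E
python3 - <<'E'
from h import *
for n in ['side','top','wrist']:
    f=grab(n,n+'0'); print(n,f['T'].round(3).tolist(),f['camera_matrix'].round(1).tolist(),f['k1'])
s=ctrl.sense()
for k in s: print(k,np.round(s[k],4).tolist())
E
```

```text
pics
side [[-0.832, -0.435, 0.344, 0.308], [-0.555, 0.646, -0.524, 0.384], [0.006, -0.627, -0.779, 0.712], [0.0, 0.0, 0.0, 1.0]] [[457.6, 0.0, 318.6], [0.0, 457.6, 238.7], [0.0, 0.0, 1.0]] 0.022264757638952498
top [[0.009, -0.997, 0.072, 0.487], [-1.0, -0.01, -0.019, -0.015], [0.02, -0.072, -0.997, 1.06], [0.0, 0.0, 0.0, 1.0]] [[556.6, 0.0, 324.5], [0.0, 556.6, 245.3], [0.0, 0.0, 1.0]] -0.05521857268714955
wrist [[0.337, -0.889, -0.309, 0.274], [-0.941, -0.319, -0.11, -0.513], [-0.001, 0.328, -0.945, 0.373], [0.0, 0.0, 0.0, 1.0]] [[375.3, 0.0, 321.2], [0.0, 375.3, 242.1], [0.0, 0.0, 1.0]] -0.08017355527225874
clock 0.15
joint_positions [-1.348, 0.2764, 1.5058, 0.0, 1.3607, -0.121]
qd [0.0007, -0.0033, -0.0044, -0.002, 0.0002, 0.0011]
effort [0.0019, -41.7142, -24.6033, 0.0001, 0.0076, 0.0]
eef_pos [0.1937, -0.541, 0.2306]
eef_rot [[0.337, -0.0003, 0.9415], [-0.9415, 0.0014, 0.337], [-0.0014, -1.0, 0.0002]]
force [-0.5261, 0.2812, -0.2644]
wrist_torque [0.0266, -0.0084, -0.0156]
finger_gap 0.0853
```

View pics/top0.png

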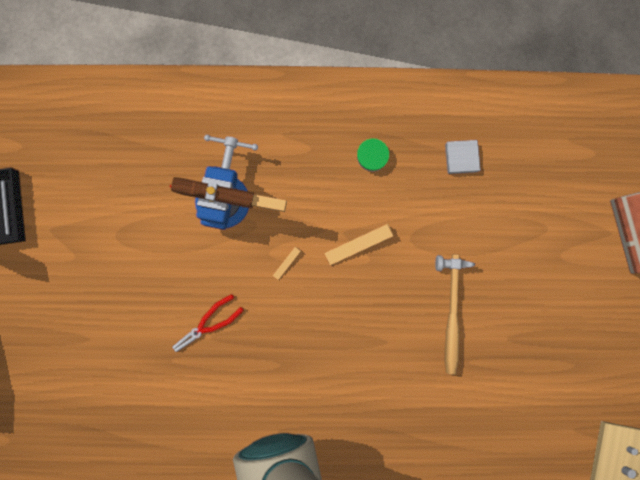

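View pics/side0.png

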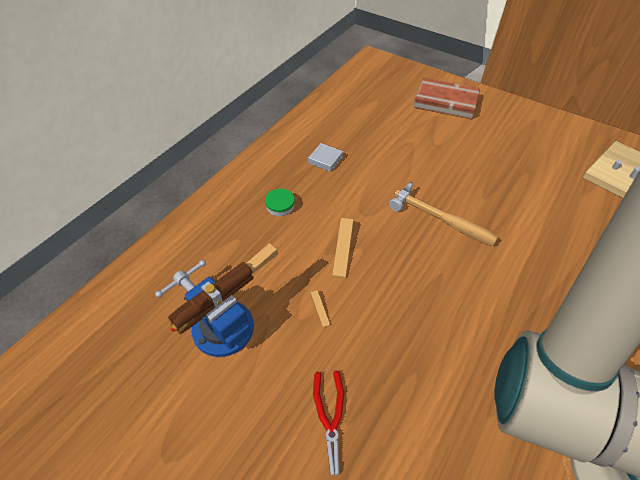

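```bash
python3 - <<'E'
from h import *
crop('top0',150,130,310,250,5,'c1')
crop('top0',400,230,520,390,4,'c2')
crop('side0',150,230,300,360,5,'c3')
crop('side0',370,170,510,255,5,'c4')
E
```

```text
(no output)
```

View pics/c1.png

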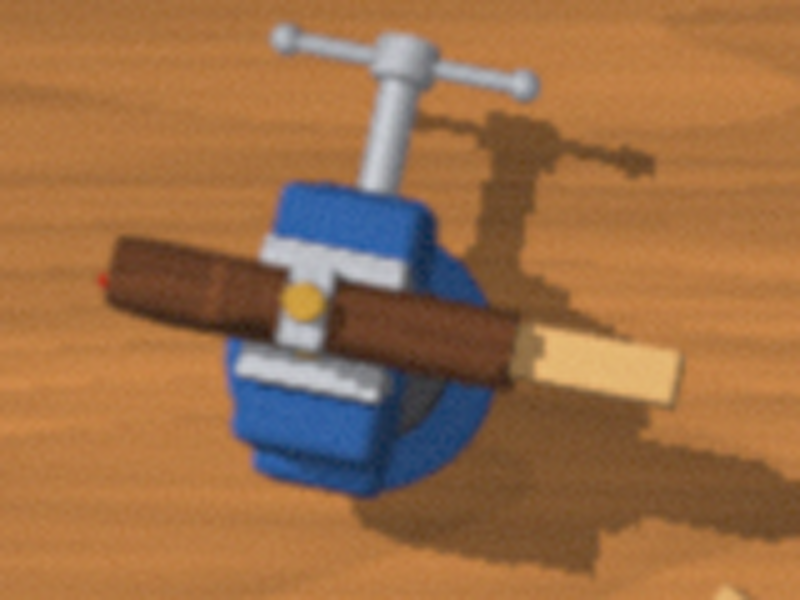

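View pics/c2.png

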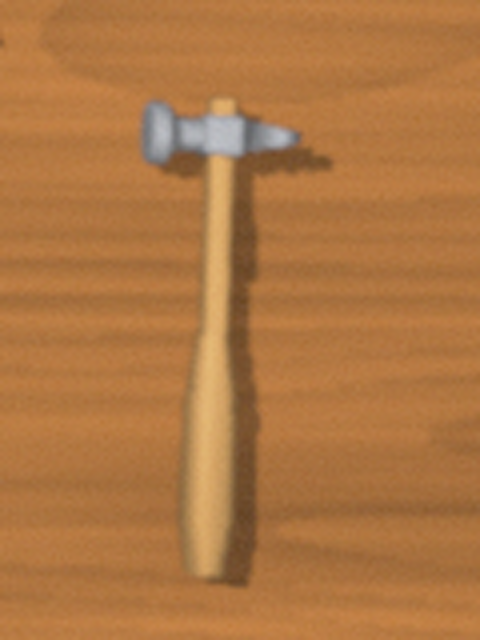

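View pics/c3.png

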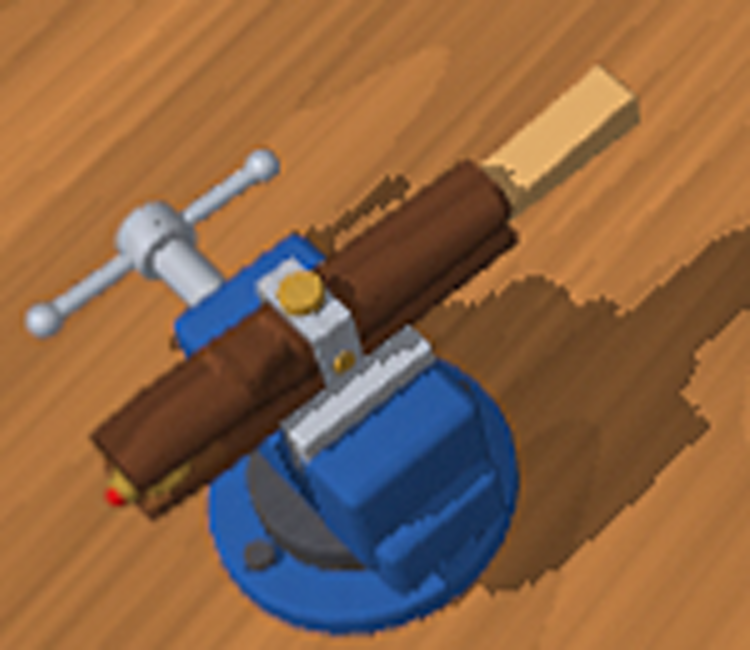

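View pics/c4.png

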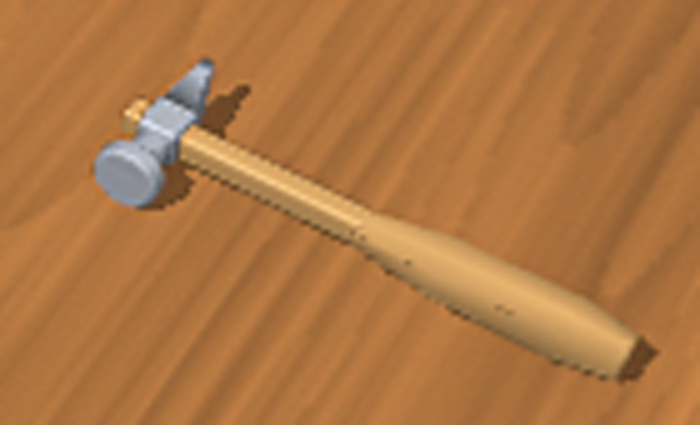

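```bash
python3 - <<'E'
from h import *
f=load('top0'); g=load('side0')
P=lambda *a: np.round(np.array(a)*1000,1).tolist()
print('hammer tail',P(*atz(f,451.75,373.75,.015)),'stub',P(*atz(f,456,255,.015)),'head',P(*atz(f,456,264,.015)))
print('face',P(*atz(f,435.7,263,.015)),'peen',P(*atz(f,475,264.5,.015)))
print('depth neck',P(*pt(f,455.5,275)),P(*pt(f,455,285)),P(*pt(f,452,350)))
a=atz(f,286.2,200.4,.116);b=atz(f,284.4,211,.116);print('butt',P(*a),P(*b),'mid',P(*((a+b)/2)),'w',np.linalg.norm(a-b), 'depth',P(*pt(f,281,205)),P(*pt(f,270,203)))
c=atz(f,172.8,183.8,.13);d=atz(f,252.8,200.4,.13);print('clamp ends',P(*c),P(*d),np.linalg.norm(c-d),np.degrees(np.arctan2(*(c-d)[[1,0]])),P(*pt(f,176,184)),P(*pt(f,245,197)))
# side: wedge butt top corners (600,65),(638,100); 
for u,v in [(600,65),(638,98)]:
    print('side butt',P(*atz(g,150+u/5,230+v/5,.116)))
print('side butt low',P(*atz(g,150+637/5,230+120/5,.100)))
print('side face c',P(*atz(g,370+130/5,170+175/5,.015)),P(*pt(g,370+130/5,170+175/5)),'peen',P(*atz(g,370+205/5,170+62/5,.015)),'tail',P(*atz(g,370+632/5,170+357/5,.015)))
for n,(u,v) in dict(b1=(326,261),b2=(391,230),s1=(277,277),s2=(298,250)).items(): print(n,P(*atz(f,u,v,.01)))
E
```

```text
hammer tail [324.2, -275.0, 15.0] stub [546.9, -284.1, 15.0] head [529.8, -284.0, 15.0]
face [531.4, -245.2, 15.0] peen [529.2, -320.5, 15.0]
depth neck [508.8, -281.0, 22.3] [490.1, -279.7, 23.2] [369.7, -272.6, 26.7]
butt [631.8, 33.4, 116.0] [613.5, 36.2, 116.0] mid [622.6, 34.8, 116.0] w 0.01850584684908087 depth [623.9, 42.2, 115.3] [627.3, 61.2, 113.9]
clamp ends [656.0, 224.5, 130.0] [629.0, 88.9, 130.0] 0.13831930088826108 78.76719885271525 [656.9, 220.7, 123.5] [636.0, 103.2, 121.7]
side butt [632.5, 35.4, 116.0]
side butt [613.8, 39.4, 116.0]
side butt low [616.7, 37.8, 100.0]
side face c [531.7, -249.8, 15.0] [529.9, -244.6, 20.8] peen [536.0, -327.6, 15.0] tail [324.7, -272.7, 15.0]
b1 [533.5, -37.9, 10.0]
b2 [593.6, -161.0, 10.0]
s1 [502.4, 54.1, 10.0]
s2 [553.7, 15.2, 10.0]
```

```bash
cat >> h.py <<'E'
from scipy.spatial.transform import Rotation as Ro
def plan(p=None,yaw=None):
    """yaw: world angle (deg) of tool x, tool straight down. prints turn (shares) and shift in axes after the turn"""
    s=ctrl.sense(); R=np.array(s['eef_rot']); q=np.array(s['eef_pos'])
    a=np.degrees(np.arctan2(R[1,0],R[0,0])) if yaw is None else yaw
    c,n=np.cos(np.radians(a)),np.sin(np.radians(a)); x=np.array([c,n,0]); y=np.array([0,0,-1.]); Rt=np.stack([x,y,np.cross(x,y)],1)
    w=Ro.from_matrix(R.T@Rt).as_rotvec()/np.pi
    print('t',round(s['clock'],2),'pos',(q*1000).round(2),'yaw',round(np.degrees(np.arctan2(R[1,0],R[0,0])),2),'turn',w.round(4))
    if p is not None:
        d=np.array(p)-q; print('shift now-axes',(R.T@d/.3).round(4),'after-turn axes',(Rt.T@d/.3).round(4),'dist',np.linalg.norm(d).round(4))
E
python3 - <<'E'
from h import *
plan([.4965,-.2815,.10],-92.4)
E
```

```text
t 0.15 pos [ 193.71 -540.96  230.64] yaw -70.3 turn [ 0.      0.1228 -0.0005]
shift now-axes [-0.4735  0.4364  1.2416] after-turn axes [-0.9064  0.4355  0.9722] dist 0.4196
```

Emit:
arm_command:
  deltas:
    - [[0, 0.0307, 0], [0, 0, 0], 0]
    - [[0, 0.0307, 0], [0, 0, 0], 0]
    - [[0, 0.0307, 0], [0, 0, 0], 0]
    - [[0, 0.0307, 0], [0, 0, 0], 0]

```text
clock: 0.48
eef_pos: [0.1938, -0.5412, 0.2309]
eef_rot: [[-0.047, -0.0, 0.999], [-0.999, 0.001, -0.047], [-0.001, -1.0, -0.0]]
force: [-0.1, 0.1, -0.5]
finger_gap: 0.0853
```

```bash
python3 - <<'E'
from h import *
plan([.4965,-.2815,.10],-92.4)
E
```

```text
t 0.48 pos [ 193.76 -541.17  230.93] yaw -92.68 turn [ 0.0001 -0.0016 -0.0002]
shift now-axes [-0.9115  0.4369  0.9676] after-turn axes [-0.9071  0.4364  0.972 ] dist 0.4198
```

Emit:
arm_command:
  deltas:
    - [[0, -0.0015, 0], [-0.076, 0.0364, 0.0807], 0]
    - [[0, 0, 0], [-0.076, 0.0364, 0.0807], 0]
    - [[0, 0, 0], [-0.076, 0.0364, 0.0807], 0]
    - [[0, 0, 0], [-0.076, 0.0364, 0.0807], 0]
    - [[0, 0, 0], [-0.076, 0.0364, 0.0807], 0]

```text
clock: 0.9
eef_pos: [0.3199, -0.4308, 0.176]
eef_rot: [[-0.038, -0.0, 0.999], [-0.999, 0.0, -0.038], [-0.0, -1.0, -0.0]]
force: [0.9, 0.3, -0.1]
finger_gap: 0.0854
```

Emit:
arm_command:
  deltas:
    - [[0, 0, 0], [-0.076, 0.0364, 0.0807], 0]
    - [[0, 0, 0], [-0.076, 0.0364, 0.0807], 0]
    - [[0, 0, 0], [-0.076, 0.0364, 0.0807], 0]
    - [[0, 0, 0], [-0.076, 0.0364, 0.0807], 0]
    - [[0, 0, 0], [-0.076, 0.0364, 0.0807], 0]

```text
clock: 1.32
eef_pos: [0.4453, -0.3213, 0.1214]
eef_rot: [[-0.037, -0.0, 0.999], [-0.999, 0.0, -0.037], [-0.0, -1.0, -0.0]]
force: [0.1, -1.1, 0.6]
finger_gap: 0.0854
```

```bash
python3 - <<'E'
from h import *
plan([.4965,-.2815,.10],-92.4)
grab('wrist','w1')
E
```

```text
t 1.32 pos [ 445.27 -321.33  121.44] yaw -92.14 turn [ 0.0001  0.0014 -0.    ]
shift now-axes [-0.139   0.0714  0.1657] after-turn axes [-0.1398  0.0715  0.1651] dist 0.0683
```

View pics/w1.png

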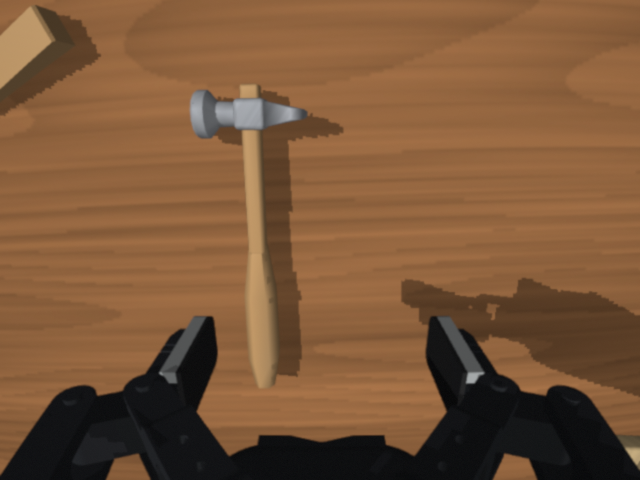

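```bash
python3 - <<'E'
from h import *
f=load('w1')
for n,u,v in [('head',249.5,114),('tail',264,386),('stub',249.5,85),('face',190,114),('peen',307,114)]: print(n,(atz(f,u,v,.015)*1000).round(1))
for u,v in [(252,145),(254,170),(257,230)]: print((pt(f,u,v)*1000).round(1))
E
```

```text
head [ 532.1 -279.1   15. ]
tail [ 320.5 -269.7   15. ]
stub [ 549.5 -280.7   15. ]
face [ 534.1 -240.8   15. ]
peen [ 530.5 -315.7   15. ]
[ 513.2 -280.3   22.1]
[ 497.5 -280.2   22.4]
[ 457.1 -278.5   22.3]
```

```bash
python3 - <<'E'
from h import *
plan([.497,-.2803,.004],-92.5)
E
```

```text
t 1.37 pos [ 448.59 -316.28  119.36] yaw -92.03 turn [-0.0004  0.0026 -0.0021]
shift now-axes [-0.123   0.3855  0.1565] after-turn axes [-0.1269  0.3845  0.156 ] dist 0.1302
```

Emit:
arm_command:
  deltas:
    - [[0, 0, 0], [-0.06, 0, 0.08], 0]
    - [[0, 0, 0], [-0.06, 0, 0.08], 0]
    - [[0, 0.002, 0], [0, 0.06, 0], 0]
    - [[0, 0, 0], [0, 0.06, 0], 0]

```text
clock: 1.7
eef_pos: [0.4958, -0.2881, 0.0865]
eef_rot: [[-0.041, 0.003, 0.999], [-0.999, -0.002, -0.041], [0.002, -1.0, 0.003]]
force: [0.1, 0.6, -0.7]
finger_gap: 0.0851
```

```bash
python3 - <<'E'
from h import *
plan([.497,-.2803,.004],-92.5)
E
```

```text
t 1.7 pos [ 495.8  -288.1    86.51] yaw -92.34 turn [-0.0009  0.0009  0.0006]
shift now-axes [-0.0266  0.275   0.0022] after-turn axes [-0.0261  0.275   0.0029] dist 0.0829
```

Emit:
arm_command:
  deltas:
    - [[0, 0, 0], [-0.026, 0.05, 0.002], 0]
    - [[0, 0, 0], [0, 0.08, 0], 0]
    - [[0, 0, 0], [0, 0.08, 0], 0]
    - [[0, 0, 0], [0, 0.04, 0], 0]
    - [[0, 0, 0], [0, 0, 0], 0]

```text
clock: 2.12
eef_pos: [0.4923, -0.2793, 0.008]
eef_rot: [[-0.043, -0.006, 0.999], [-0.999, 0.004, -0.043], [-0.004, -1.0, -0.006]]
force: [-0.3, 0.1, 0.1]
finger_gap: 0.0852
```

```bash
python3 - <<'E'
from h import *
plan([.497,-.2803,.004],-92.5)
E
```

```text
t 2.12 pos [ 492.32 -279.27    8.04] yaw -92.49 turn [ 0.0018  0.     -0.0012]
shift now-axes [0.0028 0.0134 0.0158] after-turn axes [0.0027 0.0135 0.0157] dist 0.0063
```

Emit:
arm_command:
  deltas:
    - [[0, 0, 0], [0.002, 0.0133, 0.008], 0]
    - [[0, 0, 0], [0, 0, 0], 0]
    - [[0, 0, 0], [0, 0, 0], 0]

```text
clock: 2.37
eef_pos: [0.4978, -0.2822, 0.008]
eef_rot: [[-0.044, 0.002, 0.999], [-0.999, -0.001, -0.044], [0.001, -1.0, 0.002]]
force: [-0.4, 0.7, 0.4]
finger_gap: 0.0855
```

```bash
python3 - <<'E'
from h import *
plan([.497,-.2803,.003],-92.5)
grab('wrist','w2')
E
```

```text
t 2.37 pos [ 497.8  -282.15    8.01] yaw -92.5 turn [-0.0005  0.      0.0004]
shift now-axes [-0.0061  0.0167 -0.003 ] after-turn axes [-0.0061  0.0167 -0.0029] dist 0.0054
```

View pics/w2.png

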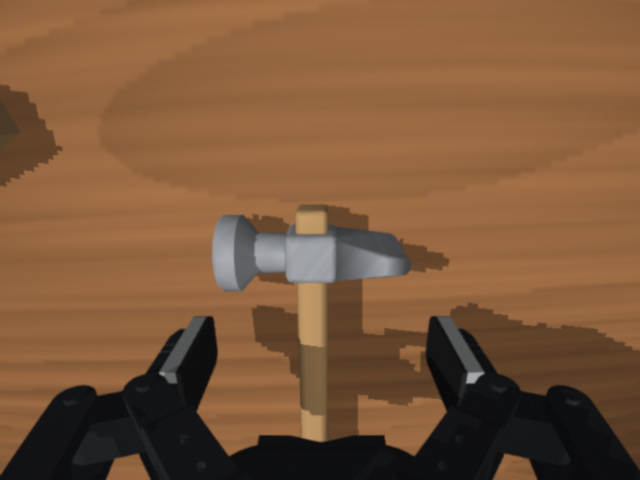

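Emit:
arm_command:
  deltas:
    - [[0, 0, 0], [-0.004, 0.014, 0], 0.3]
    - [[0, 0, 0], [0, 0, 0], 0.5]
  force: 60

```text
clock: 2.58
eef_pos: [0.497, -0.2801, 0.0031]
eef_rot: [[-0.044, 0.0, 0.999], [-0.999, -0.0, -0.044], [0.0, -1.0, 0.0]]
force: [0.8, 0.1, -0.7]
finger_gap: 0.0638
```

```bash
python3 - <<'E'
from h import *
plan([.497,-.2803,.003],-92.5)
E
```

```text
t 2.58 pos [ 496.98 -280.1     3.08] yaw -92.5 turn [-0.0001  0.      0.0001]
shift now-axes [0.0007 0.0003 0.0001] after-turn axes [0.0007 0.0003 0.0001] dist 0.0002
```

Emit:
arm_command:
  deltas:
    - [[0, 0, 0], [0, 0, 0], 1]
    - [[0, 0, 0], [0, 0, 0], 1]
    - [[0, 0, 0], [0, 0, 0], 1]
    - [[0, 0, 0], [0, 0, 0], 1]
  force: 100

```text
clock: 2.92
eef_pos: [0.497, -0.2801, 0.003]
eef_rot: [[-0.044, 0.0, 0.999], [-0.999, 0.0, -0.044], [-0.0, -1.0, 0.0]]
force: [0.9, 1.5, 1.6]
finger_gap: 0.0121
```

Emit:
arm_command:
  deltas:
    - [[0, 0, 0], [0, 0, 0], 1]
    - [[0, 0, 0], [0, 0, 0], 1]
    - [[0, 0, 0], [0, 0, 0], 1]
  force: 100

```text
clock: 3.17
eef_pos: [0.4971, -0.2802, 0.0033]
eef_rot: [[-0.044, 0.0, 0.999], [-0.999, -0.0, -0.044], [-0.0, -1.0, 0.0]]
force: [-1.8, 1.4, 4.5]
finger_gap: 0.0099
```

Emit:
arm_command:
  deltas:
    - [[0, 0, 0], [0, -0.02, 0], 1]
    - [[0, 0, 0], [0, -0.04, 0], 1]
    - [[0, 0, 0], [0, -0.04, 0], 1]
    - [[0, 0, 0], [0, 0, 0], 1]
  force: 100

```text
clock: 3.5
eef_pos: [0.4982, -0.2812, 0.0346]
eef_rot: [[-0.043, 0.003, 0.999], [-0.999, -0.003, -0.043], [0.002, -1.0, 0.003]]
force: [0.5, -1.3, -2.3]
finger_gap: 0.0097
```

```bash
python3 - <<'E'
from h import *
grab('wrist','w3');grab('side','s3')
crop('s3',330,100,510,250,4,'c5')
plan()
E
```

```text
t 3.6 pos [ 497.12 -280.43   32.93] yaw -92.49 turn [-0.0002  0.      0.0002]
```

View pics/w3.png

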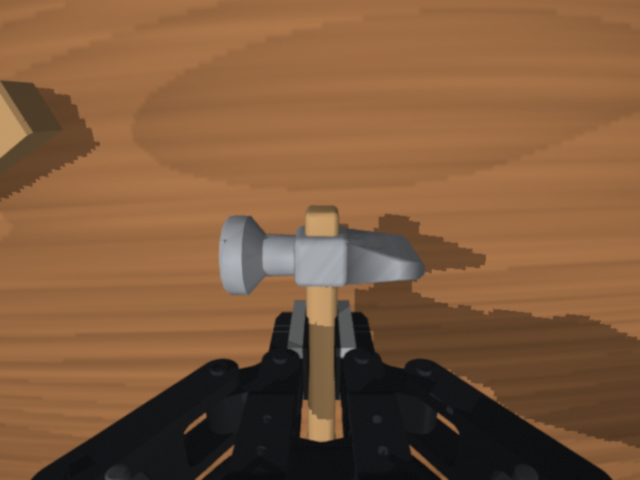

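View pics/c5.png

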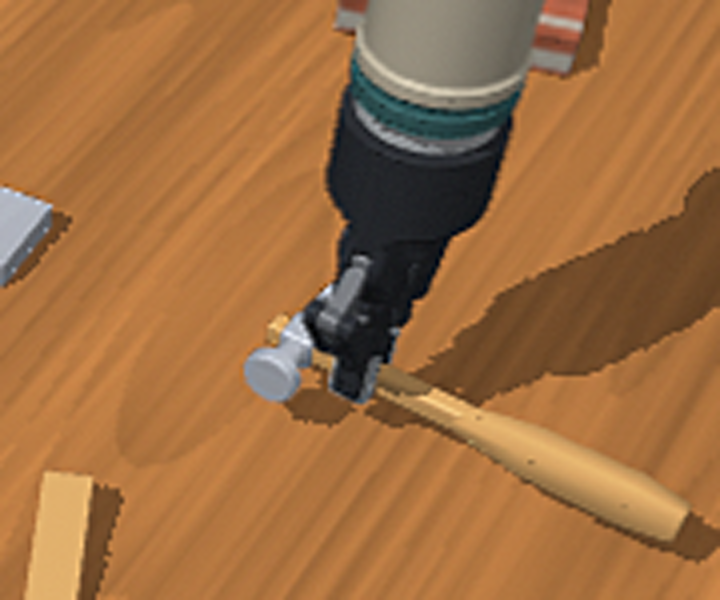

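Emit:
arm_command:
  deltas:
    - [[0, 0.0236, 0], [0, -0.1, 0], 1]
    - [[0, 0.0236, 0], [0, -0.11, 0], 1]
    - [[0, 0, 0], [-0.08, 0, 0], 1]
    - [[0, 0, 0], [-0.08, 0, 0], 1]

```text
clock: 3.93
eef_pos: [0.5074, -0.2344, 0.0972]
eef_rot: [[-0.193, 0.003, 0.981], [-0.981, -0.002, -0.193], [0.002, -1.0, 0.004]]
force: [-0.3, 0.7, -2.6]
finger_gap: 0.0098
```

```bash
python3 - <<'E'
from h import *
plan([.565,-.07,.100],-101)
E
```

```text
t 3.93 pos [ 507.41 -234.45   97.19] yaw -101.14 turn [-0.0012 -0.0008  0.0006]
shift now-axes [-0.5749 -0.0101  0.0825] after-turn axes [-0.5747 -0.0094  0.0838] dist 0.1743
```

Emit:
arm_command:
  deltas:
    - [[0, 0, 0], [-0.12, 0, 0.017], 1]
    - [[0, 0, 0], [-0.12, 0, 0.017], 1]
    - [[0, 0, 0], [-0.12, 0, 0.017], 1]
    - [[0, 0, 0], [-0.12, 0, 0.017], 1]
    - [[0, 0, 0], [-0.06, 0, 0.009], 1]

```text
clock: 4.35
eef_pos: [0.5598, -0.0746, 0.0947]
eef_rot: [[-0.189, -0.001, 0.982], [-0.982, 0.002, -0.189], [-0.002, -1.0, -0.002]]
force: [0.8, -0.9, -2.5]
finger_gap: 0.0103
```

Emit:
arm_command:
  deltas:
    - [[0, 0, 0], [0, 0, 0], 1]
    - [[0, 0, 0], [0, 0, 0], 1]
    - [[0, 0, 0], [0, 0, 0], 1]

```text
clock: 4.6
eef_pos: [0.5591, -0.0789, 0.0951]
eef_rot: [[-0.19, -0.002, 0.982], [-0.982, -0.0, -0.19], [0.001, -1.0, -0.002]]
force: [0.2, -0.3, -0.6]
finger_gap: 0.0095
```

```bash
python3 - <<'E'
from h import *
grab('wrist','w4');grab('side','s4');grab('top','t4')
plan([.575,-.032,.096],-101)
crop('s4',150,180,350,330,4,'c6'); crop('t4',200,130,400,280,4,'c7')
E
```

```text
t 4.75 pos [559.23 -79.68  95.57] yaw -101.08 turn [ 0.0002 -0.0005  0.0001]
shift now-axes [-0.1661 -0.0015  0.021 ] after-turn axes [-0.166  -0.0014  0.0213] dist 0.0502
```

View pics/w4.png

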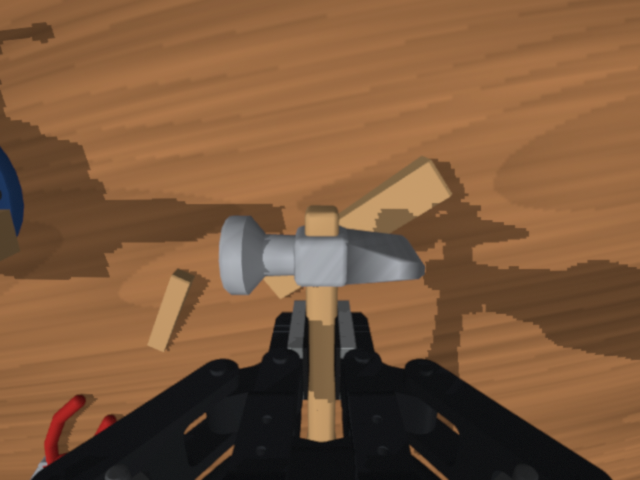

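View pics/c6.png

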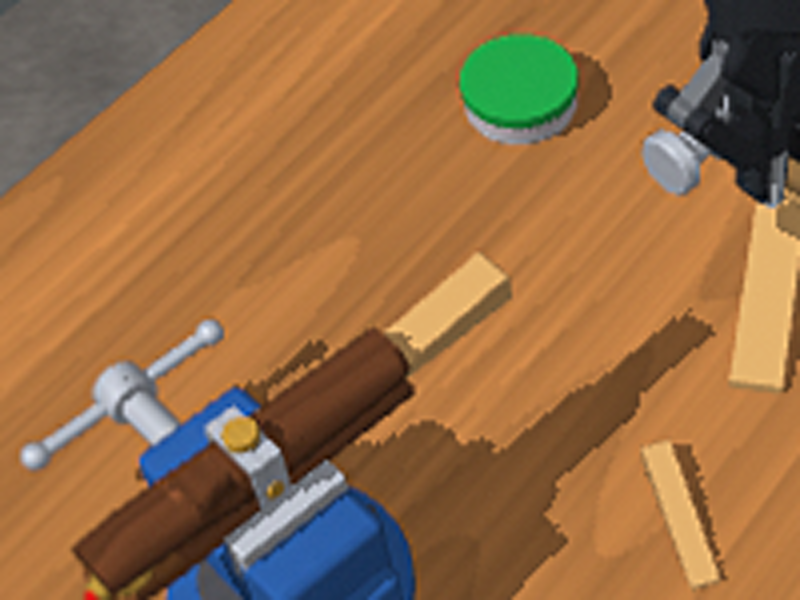

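View pics/c7.png

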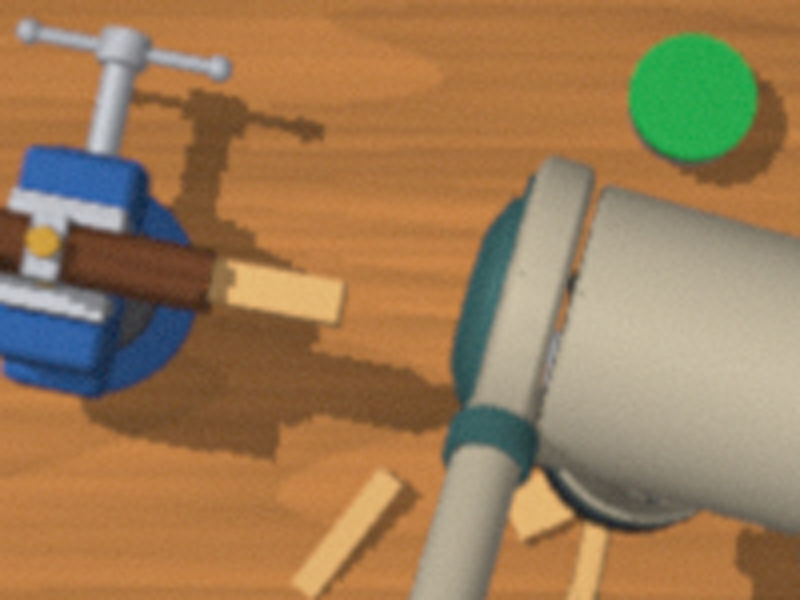

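```bash
python3 - <<'E'
from h import *
t=load('t4'); s=load('s4'); w=load('w4')
p=ctrl.sense(); R=np.array(p['eef_rot']); q=np.array(p['eef_pos'])
F=q+R@np.array([-.035,-.012,.0345]); print('face exp',F*1000,'proj side',(proj(s,F)-[150,180])*4,'wrist',proj(w,F))
H=q+R@np.array([0,-.012,.0345]); print('head proj wrist',proj(w,H))
print('face depth side',pt(s,317.5,220.75)*1000, 'head wrist depth',pt(w,322,255)*1000,'handle far',pt(w,320,425)*1000,'stub',pt(w,322,222)*1000)
L=lambda u,v,h: atz(t,200+u/4,130+v/4,h)*1000
A=[L(345,282,.116),L(338,325,.116)]; B=[L(232,262,.1125),L(222,303,.1125)]
print(A,B)
for a,b in zip(A,B): print(np.degrees(np.arctan2(*(b-a)[[1,0]])))
m=(A[0]+A[1])/2; print('butt mid',m)
# segment wedge via mask in depth: points z in .105-.118 near
uu,vv=np.meshgrid(np.arange(245,290),np.arange(190,216)); 
P=np.array([pt(t,u,v,0) if t['z_map'][v,u]>0 else [0,0,0] for u,v in zip(uu.ravel(),vv.ravel())])
c=t['color'][vv.ravel(),uu.ravel()].astype(int)
k=(P[:,2]>.1)&(P[:,2]<.125)&(c[:,0]>190)
Q=P[k][:,:2]*1000; print(len(Q),Q.mean(0)); x,y,an=0,0,0
r=cv2.minAreaRect(Q.astype(np.float32)); print(r, cv2.boxPoints(r))
v=np.linalg.eigh(np.cov(Q.T))[1][:,1]; print('pca',np.degrees(np.arctan2(v[1],v[0])))
E
```

```text
face exp [599.82242489 -51.95971883 107.53018561] proj side [663.07873172 166.57862199] wrist [229.7925881  255.89980552]
head proj wrist [323.39712583 256.11879155]
face depth side [594.67255647 -49.64691151 115.41563118] head wrist depth [597.24041841 -86.53913609 116.99635526] handle far [518.84255978 -70.56861941 113.83771814] stub [607.78421145 -88.58630385 113.2183473 ]
[array([631.61751967,  33.30026669, 116.        ]), array([613.07006333,  36.02318151, 116.        ])] [array([640.28599682,  82.06589892, 112.5       ]), array([622.50228876,  86.02276314, 112.5       ])]
79.92050515914472
79.31692212960942
butt mid [622.3437915  34.6617241 116.       ]
279 [628.09828743  59.79042986]
((628.1723022460938, 61.16246795654297), (50.69821548461914, 18.127107620239258), 78.94969940185547) [[614.4181    38.02057 ]
 [632.2091    34.546135]
 [641.9265    84.30437 ]
 [624.1355    87.7788  ]]
pca 79.20971825622071
```

Emit:
arm_command:
  deltas:
    - [[0, -0.001, 0], [-0.085, -0.0015, 0.0107], 1]
    - [[0, 0, 0], [-0.085, -0.0015, 0.011], 1]
    - [[0, 0, 0], [-0.065, 0, 0], 1]
    - [[0, 0, 0], [0, 0, 0], 1]
    - [[0, 0, 0], [0, 0, 0], 1]

```text
clock: 5.17
eef_pos: [0.5793, -0.0108, 0.0967]
eef_rot: [[-0.187, -0.0, 0.982], [-0.982, -0.001, -0.187], [0.001, -1.0, -0.0]]
force: [0.1, -0.8, -1.8]
finger_gap: 0.0096
```

Emit:
arm_command:
  deltas:
    - [[0, 0, 0], [0, 0, 0], 1]
    - [[0, 0, 0], [0, 0, 0], 1]

```text
clock: 5.33
eef_pos: [0.5792, -0.0118, 0.0968]
eef_rot: [[-0.189, -0.0, 0.982], [-0.982, -0.001, -0.189], [0.001, -1.0, -0.0]]
force: [0.3, 0.1, -1.6]
finger_gap: 0.0099
```

```bash
cat >> h.py <<'E'
def rel(B=(.623,.0358,.108),ang=79.3):
    s=ctrl.sense(); R=np.array(s['eef_rot']); q=np.array(s['eef_pos'])
    F=q+R@np.array([-.035,-.0115,.0345]); a=np.radians(ang); u=np.array([np.cos(a),np.sin(a),0]); n=np.array([np.sin(a),-np.cos(a),0]); d=F-np.array(B)
    print('t',round(s['clock'],2),'along %.2f lat %.2f dz %.2f'%(d@u*1e3,d@n*1e3,d[2]*1e3),'yaw',np.degrees(np.arctan2(R[1,0],R[0,0])).round(2),'F·u',(np.array(s['force'])@u).round(2))
    return F
E
python3 - <<'E'
from h import *
rel(); f=grab('wrist','w5'); grab('side','s5'); grab('top','t5'); F=rel(); print(proj(f,F))
crop('w5',100,170,340,350,3.3,'c8'); crop('s5',180,190,340,310,5,'c9')
E
```

```text
t 5.33 along -19.98 lat 0.37 dz 0.23 yaw -100.89 F·u 0.13
t 5.48 along -19.65 lat 0.40 dz 0.31 yaw -100.89 F·u -0.62
[227.54291981 255.84373491]
```

View pics/w5.png

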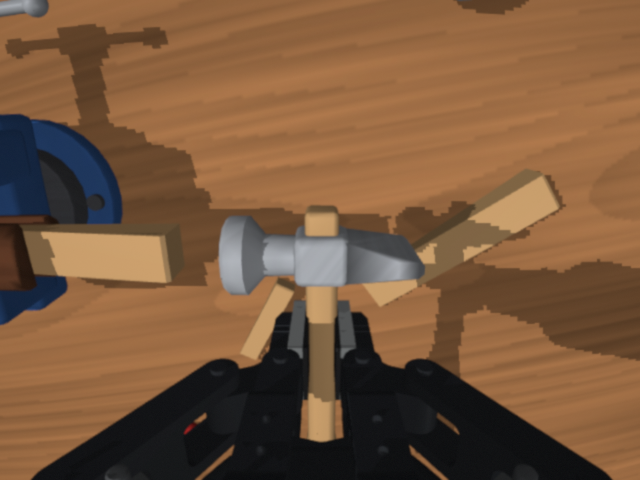

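View pics/c9.png

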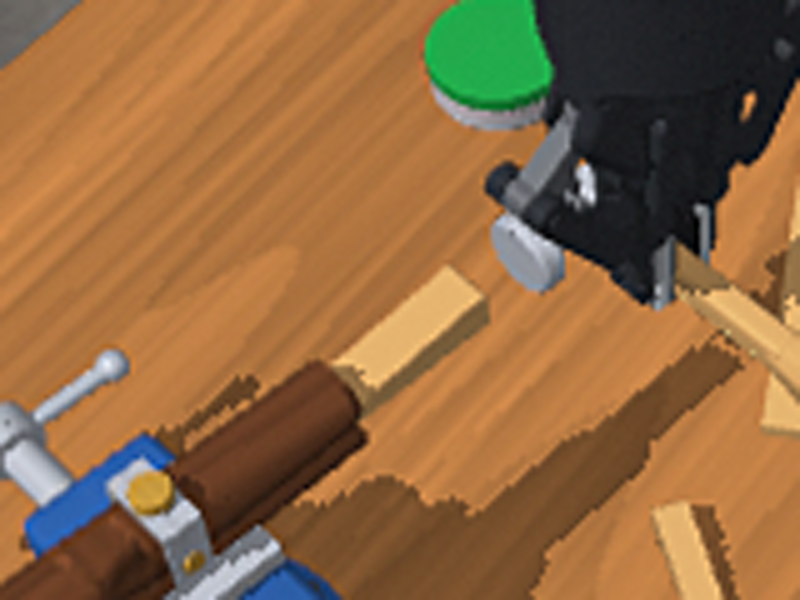

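View pics/c8.png

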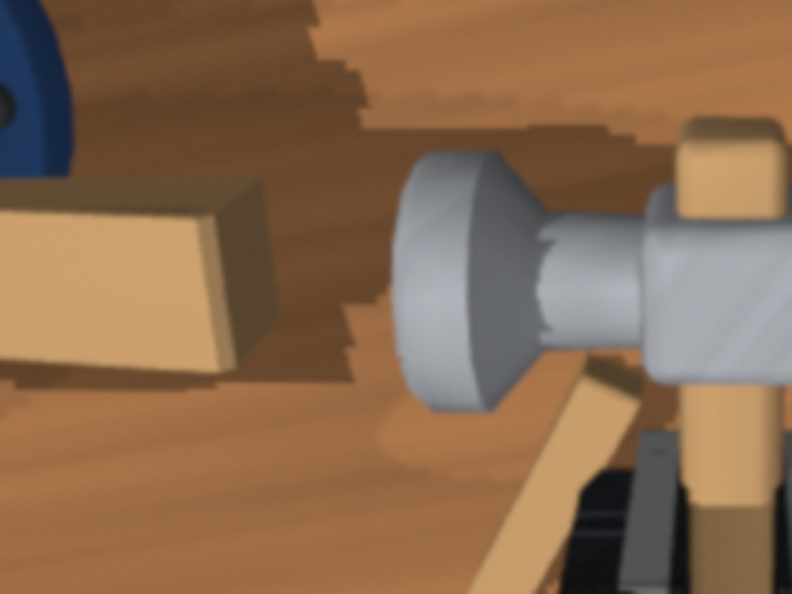

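```bash
python3 - <<'E'
from h import *
f=load('w5')
L=lambda u,v,h: atz(f,100+u/3.3,170+v/3.3,h)*1000
a,b,c,d=L(207,216,.116),L(231,372,.116),L(262,178,.100),L(277,318,.100)
print(a,b,c,d,'mid',(a+b+c+d)/4,'edge normal',np.degrees(np.arctan2(*(a-b)[[1,0]]))+90,np.degrees(np.arctan2(*(c-d)[[1,0]]))+90, np.linalg.norm(a-b),np.linalg.norm(c-d))
print('axis',[np.degrees(np.arctan2(*(x-y)[[1,0]])) for x,y in [(L(20,210.5,.116-.006),a),(L(20,359.5,.116-.006),b)]])
F=rel()*1000;print(F)
E
```

```text
[634.03117653  34.43459189 116.        ] [616.06666985  37.75573074 116.        ] [633.50388934  34.35095398 100.        ] [615.91449015  38.1049091  100.        ] mid [624.87905647  36.16154643 108.        ] edge normal 79.5258590730186 77.95259588191657 18.26892069317827 17.98552592421322
axis [np.float64(82.08189603867505), np.float64(82.08841129526631)]
t 5.48 along -19.65 lat 0.40 dz 0.31 yaw -100.89 F·u -0.62
[619.74247998  16.41328794 108.31114782]
```

Emit:
arm_command:
  deltas:
    - [[0, 0, 0], [-0.0267, 0.001, 0.0033], 1]
    - [[0, 0, 0], [-0.0267, 0, 0], 1]
    - [[0, 0, 0], [0, 0, 0], 1]
    - [[0, 0, 0], [-0.01, 0, 0], 1]
    - [[0, 0, 0], [-0.01, 0, 0], 1]
  force: 110

```text
clock: 5.9
eef_pos: [0.5845, 0.0109, 0.0965]
eef_rot: [[-0.187, -0.0, 0.982], [-0.982, -0.001, -0.187], [0.001, -1.0, -0.0]]
force: [-0.6, -2.0, -2.3]
finger_gap: 0.0093
```

```bash
python3 - <<'E'
from h import *
rel()
E
```

```text
t 5.9 along 3.39 lat 1.32 dz -0.07 yaw -100.78 F·u -2.08
```

Emit:
arm_command:
  deltas:
    - [[0, 0, 0], [-0.01, 0, 0], 1]
    - [[0, 0, 0], [0, 0, 0], 1]

```text
clock: 6.07
eef_pos: [0.5852, 0.0144, 0.0965]
eef_rot: [[-0.187, 0.0, 0.982], [-0.982, -0.0, -0.187], [-0.0, -1.0, 0.0]]
force: [-0.1, -0.2, -2.2]
finger_gap: 0.0092
```

```bash
python3 - <<'E'
from h import *
rel()
E
```

```text
t 6.07 along 6.91 lat 1.38 dz 0.02 yaw -100.78 F·u -0.22
```

Emit:
arm_command:
  deltas:
    - [[0, 0, 0], [0.05, 0, 0], 1]
    - [[0, 0, 0], [0.05, 0, 0], 1]
    - [[0, 0, 0], [0, 0, 0], 1]

```text
clock: 6.32
eef_pos: [0.5791, -0.0173, 0.0964]
eef_rot: [[-0.189, -0.0, 0.982], [-0.982, -0.001, -0.189], [0.001, -1.0, -0.0]]
force: [-0.4, 1.4, -1.8]
finger_gap: 0.0093
```

```bash
python3 - <<'E'
from h import *
f=grab('wrist','w6'); rel()
crop('w6',60,170,340,350,2.85,'c10')
E
```

```text
t 6.37 along -24.30 lat 1.40 dz -0.01 yaw -100.9 F·u 0.91
```

View pics/c10.png

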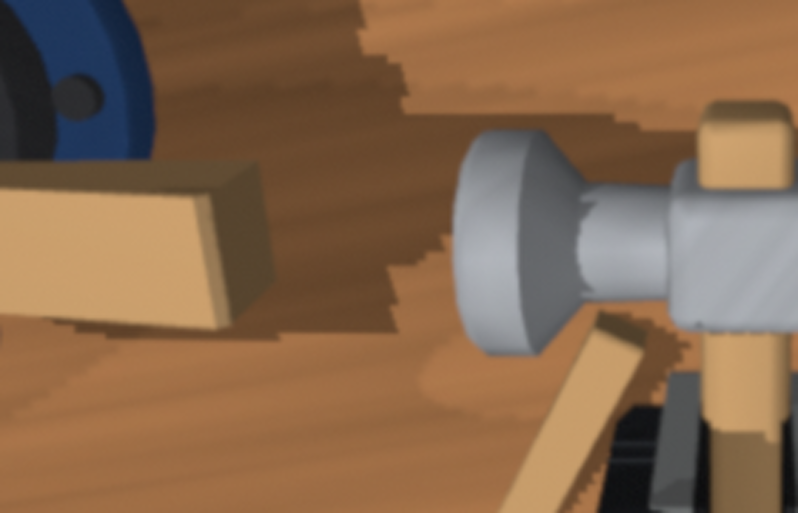

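```bash
cat >> h.py <<'E'
def butt(f,pts,u0,v0,s):
    P=[atz(f,u0+u/s,v0+v/s,h)*1000 for (u,v),h in zip(pts,[.116,.116,.1,.1])]
    m=sum(P)/4; a=np.radians(79.3); B=np.array([624.9,36.16,108]); d=m-B
    print('butt mid',m.round(1),'adv',round(d@[np.cos(a),np.sin(a),0],2),'lat',round(d@[np.sin(a),-np.cos(a),0],2))
E
python3 - <<'E'
from h import *
butt(load('w6'),[(205,194),(226,328),(260,162),(273,285)],60,170,2.85)
butt(load('w5'),[(207,216),(231,372),(262,178),(277,318)],100,170,3.3)
E
```

```text
butt mid [626.   42.2 108. ] adv 6.1 lat -0.08
butt mid [624.9  36.2 108. ] adv -0.0 lat -0.02
```

Emit:
arm_command:
  deltas:
    - [[0, 0, 0], [0.0, 0, 0], 1]
    - [[0, 0, 0], [-0.03, 0, 0], 1]
    - [[0, 0, 0], [-0.03, 0, 0], 1]
    - [[0, 0, 0], [-0.03, 0, 0], 1]
    - [[0, 0, 0], [0, 0, 0], 1]

```text
clock: 6.78
eef_pos: [0.585, 0.0136, 0.0965]
eef_rot: [[-0.186, 0.0, 0.983], [-0.983, 0.001, -0.186], [-0.001, -1.0, 0.0]]
force: [0.5, 0.4, -2.2]
finger_gap: 0.0095
```

```bash
python3 - <<'E'
from h import *
rel()
E
```

```text
t 6.78 along 6.15 lat 1.22 dz 0.08 yaw -100.7 F·u 0.5
```

Emit:
arm_command:
  deltas:
    - [[0, 0, 0], [0, 0, 0], 1]

```text
clock: 6.87
eef_pos: [0.5846, 0.0122, 0.0964]
eef_rot: [[-0.185, -0.0, 0.983], [-0.983, -0.0, -0.185], [0.0, -1.0, -0.0]]
force: [0.1, 0.1, -1.4]
finger_gap: 0.0093
```

```bash
python3 - <<'E'
from h import *
rel()
E
```

```text
t 6.87 along 4.70 lat 1.18 dz -0.06 yaw -100.69 F·u 0.11
```

Emit:
arm_command:
  deltas:
    - [[0, 0, 0], [-0.007, 0, 0], 1]
    - [[0, 0, 0], [-0.007, 0, 0], 1]
    - [[0, 0, 0], [0, 0, 0], 1]

```text
clock: 7.12
eef_pos: [0.5853, 0.0152, 0.0965]
eef_rot: [[-0.188, -0.0, 0.982], [-0.982, -0.0, -0.188], [0.0, -1.0, 0.0]]
force: [-0.2, 0.7, -2.4]
finger_gap: 0.0095
```

```bash
python3 - <<'E'
from h import *
rel()
E
```

```text
t 7.12 along 7.67 lat 1.39 dz -0.01 yaw -100.81 F·u 0.7
```

Emit:
arm_command:
  deltas:
    - [[0, 0, 0], [-0.007, 0, 0], 1]
    - [[0, 0, 0], [0, 0, 0], 1]

```text
clock: 7.28
eef_pos: [0.5857, 0.0169, 0.0965]
eef_rot: [[-0.188, -0.0, 0.982], [-0.982, -0.0, -0.188], [0.0, -1.0, -0.0]]
force: [0.2, -0.7, -2.2]
finger_gap: 0.0095
```

```bash
python3 - <<'E'
from h import *
rel()
E
```

```text
t 7.28 along 9.46 lat 1.44 dz -0.01 yaw -100.82 F·u -0.63
```

Emit:
arm_command:
  deltas:
    - [[0, 0, 0], [-0.007, 0, 0], 1]
    - [[0, 0, 0], [0, 0, 0], 1]

```text
clock: 7.45
eef_pos: [0.5862, 0.0191, 0.0965]
eef_rot: [[-0.188, 0.0, 0.982], [-0.982, -0.0, -0.188], [0.0, -1.0, 0.0]]
force: [-0.2, -2.3, -2.4]
finger_gap: 0.0095
```

Emit:
arm_command:
  deltas:
    - [[0, 0, 0], [-0.007, 0, 0], 1]
    - [[0, 0, 0], [0, 0, 0], 1]

```text
clock: 7.62
eef_pos: [0.5866, 0.0214, 0.0965]
eef_rot: [[-0.188, 0.0, 0.982], [-0.982, 0.0, -0.188], [-0.0, -1.0, 0.0]]
force: [-0.8, -1.5, -2.0]
finger_gap: 0.0093
```

Emit:
arm_command:
  deltas:
    - [[0, 0, 0], [0.04, 0, 0], 1]
    - [[0, 0, 0], [0.04, 0, 0], 1]
    - [[0, 0, 0], [0, 0, 0], 1]
    - [[0, 0, 0], [-0.03, 0, 0], 1]
    - [[0, 0, 0], [-0.03, 0, 0], 1]

```text
clock: 8.03
eef_pos: [0.5855, 0.0155, 0.0966]
eef_rot: [[-0.19, 0.0, 0.982], [-0.982, 0.001, -0.19], [-0.001, -1.0, 0.0]]
force: [0.3, 0.4, -1.2]
finger_gap: 0.0095
```

Emit:
arm_command:
  deltas:
    - [[0, 0, 0], [0, 0, 0], 1]
    - [[0, 0, 0], [0, 0, 0], 1]
    - [[0, 0, 0], [-0.01, 0, 0], 1]
    - [[0, 0, 0], [-0.01, 0, 0], 1]
    - [[0, 0, 0], [0, 0, 0], 1]

```text
clock: 8.45
eef_pos: [0.5866, 0.0219, 0.0965]
eef_rot: [[-0.187, 0.0, 0.982], [-0.982, 0.0, -0.187], [-0.0, -1.0, 0.0]]
force: [-0.0, -0.7, -2.3]
finger_gap: 0.0094
```

```bash
python3 - <<'E'
from h import *
rel()
E
```

```text
t 8.45 along 14.52 lat 1.37 dz 0.01 yaw -100.78 F·u -0.66
```

Tap 3 in contact again; continue in small steps.

Emit:
arm_command:
  deltas:
    - [[0, 0, 0], [-0.007, 0, 0], 1]
    - [[0, 0, 0], [0, 0, 0], 1]

```text
clock: 8.62
eef_pos: [0.5869, 0.0234, 0.0965]
eef_rot: [[-0.187, -0.0, 0.982], [-0.982, -0.0, -0.187], [0.0, -1.0, 0.0]]
force: [-0.9, -0.5, -2.3]
finger_gap: 0.0093
```

Emit:
arm_command:
  deltas:
    - [[0, 0, 0], [-0.005, 0, 0], 1]
    - [[0, 0, 0], [0, 0, 0], 1]

```text
clock: 8.78
eef_pos: [0.5872, 0.0246, 0.0965]
eef_rot: [[-0.188, -0.0, 0.982], [-0.982, -0.0, -0.188], [0.0, -1.0, 0.0]]
force: [0.3, -1.1, -2.4]
finger_gap: 0.0091
```

Emit:
arm_command:
  deltas:
    - [[0, 0, 0], [-0.007, 0, 0], 1]
    - [[0, 0, 0], [0, 0, 0], 1]

```text
clock: 8.95
eef_pos: [0.5876, 0.0269, 0.0965]
eef_rot: [[-0.188, 0.0, 0.982], [-0.982, -0.0, -0.188], [0.0, -1.0, 0.0]]
force: [0.6, -1.2, -1.2]
finger_gap: 0.0096
```

```bash
python3 - <<'E'
from h import *
rel()
E
```

```text
t 8.95 along 19.66 lat 1.45 dz 0.05 yaw -100.82 F·u -1.08
```

Emit:
arm_command:
  deltas:
    - [[0, 0, 0], [-0.007, 0, 0], 1]
    - [[0, 0, 0], [0, 0, 0], 1]

```text
clock: 9.12
eef_pos: [0.588, 0.029, 0.0965]
eef_rot: [[-0.188, 0.0, 0.982], [-0.982, -0.0, -0.188], [0.0, -1.0, 0.0]]
force: [-0.5, -1.4, -2.8]
finger_gap: 0.0089
```

Emit:
arm_command:
  deltas:
    - [[0, 0, 0], [0.04, 0, 0], 1]
    - [[0, 0, 0], [0.04, 0, 0], 1]
    - [[0, 0, 0], [0, 0, 0], 1]

```text
clock: 9.37
eef_pos: [0.5829, 0.0031, 0.0964]
eef_rot: [[-0.189, -0.001, 0.982], [-0.982, -0.001, -0.189], [0.001, -1.0, -0.0]]
force: [-0.5, 0.3, -2.4]
finger_gap: 0.009
```

```bash
python3 - <<'E'
from h import *
f=grab('wrist','w7'); rel()
crop('w7',60,170,340,350,2.85,'c11')
E
```

```text
t 9.42 along -3.73 lat 1.37 dz -0.07 yaw -100.93 F·u -0.9
```

View pics/c11.png

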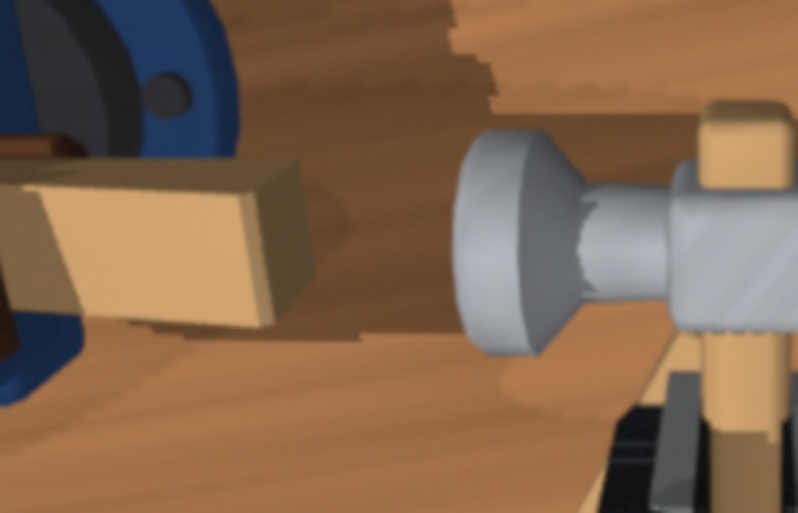

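Emit:
arm_command:
  deltas:
    - [[0, 0, 0], [-0.03, 0, 0], 1]
    - [[0, 0, 0], [-0.03, 0, 0], 1]
    - [[0, 0, 0], [0, 0, 0], 1]
    - [[0, 0, 0], [-0.008, 0, 0], 1]
    - [[0, 0, 0], [-0.007, 0, 0], 1]

```text
clock: 9.83
eef_pos: [0.5877, 0.0282, 0.0965]
eef_rot: [[-0.187, 0.0, 0.982], [-0.982, -0.0, -0.187], [0.0, -1.0, 0.0]]
force: [-0.7, -0.1, -2.3]
finger_gap: 0.009
```

Emit:
arm_command:
  deltas:
    - [[0, 0, 0], [0, 0, 0], 1]
    - [[0, 0, 0], [-0.006, 0, 0], 1]
    - [[0, 0, 0], [0, 0, 0], 1]

```text
clock: 10.08
eef_pos: [0.588, 0.0291, 0.0965]
eef_rot: [[-0.187, -0.0, 0.982], [-0.982, -0.001, -0.187], [0.001, -1.0, -0.0]]
force: [0.6, -0.6, -2.2]
finger_gap: 0.0097
```

```bash
python3 - <<'E'
from h import *
rel()
E
```

```text
t 10.08 along 21.87 lat 1.38 dz -0.04 yaw -100.8 F·u -0.49
```

Emit:
arm_command:
  deltas:
    - [[0, 0, 0], [-0.007, 0, 0], 1]
    - [[0, 0, 0], [0, 0, 0], 1]

```text
clock: 10.25
eef_pos: [0.5881, 0.0302, 0.0965]
eef_rot: [[-0.187, -0.001, 0.982], [-0.982, -0.002, -0.187], [0.002, -1.0, -0.0]]
force: [-1.5, -4.6, -1.6]
finger_gap: 0.0089
```

Emit:
arm_command:
  deltas:
    - [[0, 0, 0], [-0.003, 0, 0], 1]
    - [[0, 0, 0], [0, 0, 0], 1]

```text
clock: 10.42
eef_pos: [0.5881, 0.0305, 0.0965]
eef_rot: [[-0.187, -0.001, 0.982], [-0.982, -0.003, -0.187], [0.003, -1.0, -0.0]]
force: [-0.6, -6.3, -0.5]
finger_gap: 0.0096
```

```bash
python3 - <<'E'
from h import *
rel()
E
```

```text
t 10.42 along 23.29 lat 1.30 dz -0.12 yaw -100.81 F·u -6.28
```

Emit:
arm_command:
  deltas:
    - [[0, 0, 0], [-0.006, 0, 0], 1]
    - [[0, 0, 0], [0, 0, 0], 1]

```text
clock: 10.58
eef_pos: [0.5883, 0.0315, 0.0965]
eef_rot: [[-0.187, -0.002, 0.982], [-0.982, -0.004, -0.187], [0.005, -1.0, -0.001]]
force: [-1.5, -8.7, -0.9]
finger_gap: 0.0095
```

Emit:
arm_command:
  deltas:
    - [[0, 0, 0], [0.04, 0, 0], 1]
    - [[0, 0, 0], [0.04, 0, 0], 1]
    - [[0, 0, 0], [0, 0, 0], 1]
    - [[0, 0, 0], [-0.03, 0, 0], 1]
    - [[0, 0, 0], [-0.03, 0, 0], 1]

```text
clock: 11.0
eef_pos: [0.5881, 0.0285, 0.0966]
eef_rot: [[-0.19, 0.0, 0.982], [-0.982, 0.001, -0.19], [-0.001, -1.0, 0.0]]
force: [0.1, -0.0, -1.8]
finger_gap: 0.0093
```

Emit:
arm_command:
  deltas:
    - [[0, 0, 0], [0, 0, 0], 1]
    - [[0, 0, 0], [-0.01, 0, 0], 1]
    - [[0, 0, 0], [-0.01, 0, 0], 1]
    - [[0, 0, 0], [0, 0, 0], 1]

```text
clock: 11.33
eef_pos: [0.5883, 0.0319, 0.0965]
eef_rot: [[-0.186, -0.002, 0.983], [-0.983, -0.006, -0.186], [0.006, -1.0, -0.001]]
force: [-2.3, -7.6, -0.1]
finger_gap: 0.0093
```

```bash
python3 - <<'E'
from h import *
rel()
E
```

```text
t 11.33 along 24.77 lat 1.14 dz -0.19 yaw -100.7 F·u -7.93
```

Emit:
arm_command:
  deltas:
    - [[0, 0, 0], [-0.007, 0, 0], 1]
    - [[0, 0, 0], [-0.006, 0, 0], 1]
    - [[0, 0, 0], [0, 0, 0], 1]

```text
clock: 11.58
eef_pos: [0.5884, 0.0332, 0.0965]
eef_rot: [[-0.186, -0.003, 0.983], [-0.983, -0.01, -0.186], [0.01, -1.0, -0.001]]
force: [-4.2, -14.4, 0.4]
finger_gap: 0.0096
```

```bash
python3 - <<'E'
from h import *
rel()
E
```

```text
t 11.58 along 26.13 lat 0.99 dz -0.36 yaw -100.71 F·u -14.98
```

Emit:
arm_command:
  deltas:
    - [[0, 0, 0], [0.04, 0, 0], 1]
    - [[0, 0, 0], [0.04, 0, 0], 1]
    - [[0, 0, 0], [0, 0, 0], 1]
    - [[0, 0, 0], [-0.03, 0, 0], 1]
    - [[0, 0, 0], [-0.03, 0, 0], 1]

```text
clock: 12.0
eef_pos: [0.5888, 0.0327, 0.0965]
eef_rot: [[-0.189, 0.0, 0.982], [-0.982, 0.001, -0.189], [-0.001, -1.0, 0.0]]
force: [-0.1, 0.7, -1.7]
finger_gap: 0.0092
```

Emit:
arm_command:
  deltas:
    - [[0, 0, 0], [0, 0, 0], 1]
    - [[0, 0, 0], [-0.01, 0, 0], 1]
    - [[0, 0, 0], [-0.01, 0, 0], 1]
    - [[0, 0, 0], [0, 0, 0], 1]

```text
clock: 12.33
eef_pos: [0.5887, 0.0341, 0.0966]
eef_rot: [[-0.185, -0.002, 0.983], [-0.983, -0.009, -0.185], [0.009, -1.0, -0.001]]
force: [-3.3, -14.9, -1.1]
finger_gap: 0.0094
```

```bash
python3 - <<'E'
from h import *
rel()
E
```

```text
t 12.33 along 27.04 lat 1.11 dz -0.27 yaw -100.67 F·u -15.22
```

Emit:
arm_command:
  deltas:
    - [[0, 0, 0], [-0.004, 0, 0], 1]
    - [[0, 0, 0], [-0.004, 0, 0], 1]
    - [[0, 0, 0], [0, 0, 0], 1]

```text
clock: 12.58
eef_pos: [0.5886, 0.0345, 0.0966]
eef_rot: [[-0.186, -0.004, 0.983], [-0.983, -0.011, -0.186], [0.012, -1.0, -0.001]]
force: [-4.0, -18.0, 1.0]
finger_gap: 0.0091
```

```bash
python3 - <<'E'
from h import *
rel()
E
```

```text
t 12.58 along 27.47 lat 1.00 dz -0.39 yaw -100.69 F·u -18.45
```

Emit:
arm_command:
  deltas:
    - [[0, 0, 0], [-0.004, 0, 0], 1]
    - [[0, 0, 0], [0, 0, 0], 1]

```text
clock: 12.75
eef_pos: [0.5886, 0.0348, 0.0966]
eef_rot: [[-0.186, -0.004, 0.983], [-0.983, -0.013, -0.186], [0.013, -1.0, -0.002]]
force: [-4.7, -20.3, 0.9]
finger_gap: 0.0094
```

Emit:
arm_command:
  deltas:
    - [[0, 0, 0], [0.04, 0, 0], 1]
    - [[0, 0, 0], [0.04, 0, 0], 1]
    - [[0, 0, 0], [0, 0, 0], 1]
    - [[0, 0, 0], [0, 0, 0], 1]

```text
clock: 13.08
eef_pos: [0.5859, 0.0182, 0.0965]
eef_rot: [[-0.189, 0.0, 0.982], [-0.982, 0.001, -0.189], [-0.001, -1.0, 0.0]]
force: [0.2, 0.8, -1.8]
finger_gap: 0.0093
```

```bash
python3 - <<'E'
from h import *
f=grab('wrist','w8'); rel()
crop('w8',60,170,340,350,2.85,'c12')
E
```

```text
t 13.13 along 10.99 lat 1.45 dz 0.02 yaw -100.84 F·u -0.22
```

View pics/c12.png

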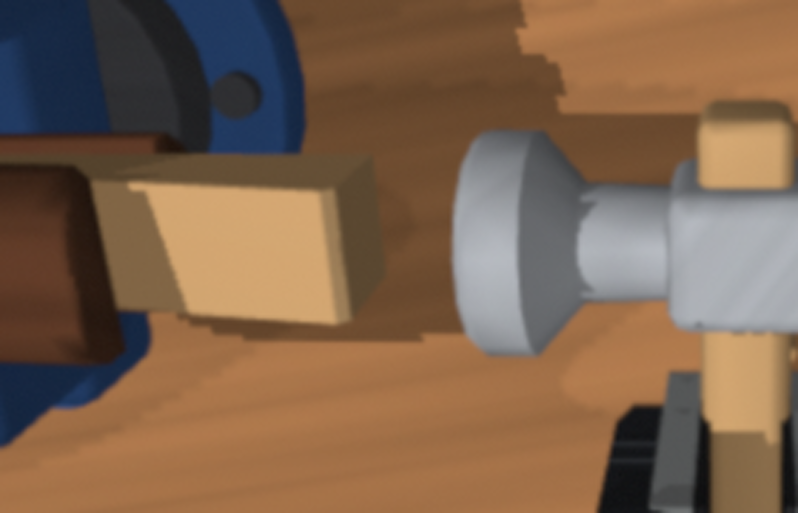

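Emit:
arm_command:
  deltas:
    - [[0, 0, 0], [-0.025, 0, 0], 1]
    - [[0, 0, 0], [-0.02, 0, 0], 1]
    - [[0, 0, 0], [-0.01, 0, 0], 1]
    - [[0, 0, 0], [-0.01, 0, 0], 1]
    - [[0, 0, 0], [-0.005, 0, 0], 1]

```text
clock: 13.55
eef_pos: [0.5887, 0.0346, 0.0966]
eef_rot: [[-0.185, -0.003, 0.983], [-0.983, -0.009, -0.185], [0.01, -1.0, -0.001]]
force: [-3.4, -17.0, 0.6]
finger_gap: 0.0093
```

Emit:
arm_command:
  deltas:
    - [[0, 0, 0], [-0.006, 0, 0], 1]
    - [[0, 0, 0], [-0.004, 0, 0], 1]
    - [[0, 0, 0], [0, 0, 0], 1]

```text
clock: 13.8
eef_pos: [0.5885, 0.0349, 0.0966]
eef_rot: [[-0.185, -0.004, 0.983], [-0.983, -0.013, -0.185], [0.014, -1.0, -0.002]]
force: [-4.4, -19.4, 1.6]
finger_gap: 0.0094
```

```bash
python3 - <<'E'
from h import *
rel()
E
```

```text
t 13.8 along 27.87 lat 0.79 dz -0.42 yaw -100.68 F·u -19.9
```

Emit:
arm_command:
  deltas:
    - [[0, 0, 0], [-0.003, 0, 0], 1]
    - [[0, 0, 0], [0, 0, 0], 1]

```text
clock: 13.97
eef_pos: [0.5885, 0.0351, 0.0966]
eef_rot: [[-0.185, -0.005, 0.983], [-0.983, -0.014, -0.186], [0.015, -1.0, -0.002]]
force: [-4.8, -21.4, 0.9]
finger_gap: 0.0094
```

Emit:
arm_command:
  deltas:
    - [[0, 0, 0], [0.04, 0, 0], 1]
    - [[0, 0, 0], [0.04, 0, 0], 1]
    - [[0, 0, 0], [0, 0, 0], 1]
    - [[0, 0, 0], [0, 0, 0], 1]

```text
clock: 14.3
eef_pos: [0.5861, 0.0189, 0.0965]
eef_rot: [[-0.189, 0.0, 0.982], [-0.982, 0.001, -0.189], [-0.001, -1.0, 0.0]]
force: [0.1, -0.3, -2.0]
finger_gap: 0.0091
```

Emit:
arm_command:
  deltas:
    - [[0, 0, 0], [-0.025, 0, 0], 1]
    - [[0, 0, 0], [-0.02, 0, 0], 1]
    - [[0, 0, 0], [-0.01, 0, 0], 1]
    - [[0, 0, 0], [-0.01, 0, 0], 1]
    - [[0, 0, 0], [-0.005, 0, 0], 1]

```text
clock: 14.72
eef_pos: [0.5886, 0.0349, 0.0966]
eef_rot: [[-0.185, -0.003, 0.983], [-0.983, -0.011, -0.185], [0.011, -1.0, -0.001]]
force: [-5.1, -19.2, 0.6]
finger_gap: 0.0096
```

Emit:
arm_command:
  deltas:
    - [[0, 0, 0], [-0.006, 0, 0], 1]
    - [[0, 0, 0], [-0.004, 0, 0], 1]
    - [[0, 0, 0], [0, 0, 0], 1]

```text
clock: 14.97
eef_pos: [0.5885, 0.0352, 0.0966]
eef_rot: [[-0.185, -0.005, 0.983], [-0.983, -0.014, -0.185], [0.015, -1.0, -0.002]]
force: [-4.7, -21.8, 2.1]
finger_gap: 0.0094
```

```bash
python3 - <<'E'
from h import *
rel()
E
```

```text
t 14.97 along 28.21 lat 0.75 dz -0.45 yaw -100.66 F·u -22.33
```

Emit:
arm_command:
  deltas:
    - [[0, 0, 0], [0.04, 0, 0], 1]
    - [[0, 0, 0], [0.05, 0, 0], 1]
    - [[0, 0, 0], [0.08, 0, 0], 1]
    - [[0, 0, 0], [0.08, 0, 0], 1]

```text
clock: 15.3
eef_pos: [0.5767, -0.0306, 0.0965]
eef_rot: [[-0.185, 0.001, 0.983], [-0.983, 0.001, -0.185], [-0.001, -1.0, 0.0]]
force: [0.3, -0.5, -1.6]
finger_gap: 0.0094
```

```bash
python3 - <<'E'
from h import *
plan([.497,-.28,.05],-92.5)
grab('side','s6'); crop('s6',120,210,280,330,5,'c13')
E
```

```text
t 15.3 pos [576.68 -30.57  96.5 ] yaw -100.68 turn [-0.0002 -0.0454 -0.0003]
shift now-axes [ 0.8664  0.1542 -0.107 ] after-turn axes [ 0.8422  0.155  -0.2291] dist 0.2659
```

View pics/c13.png

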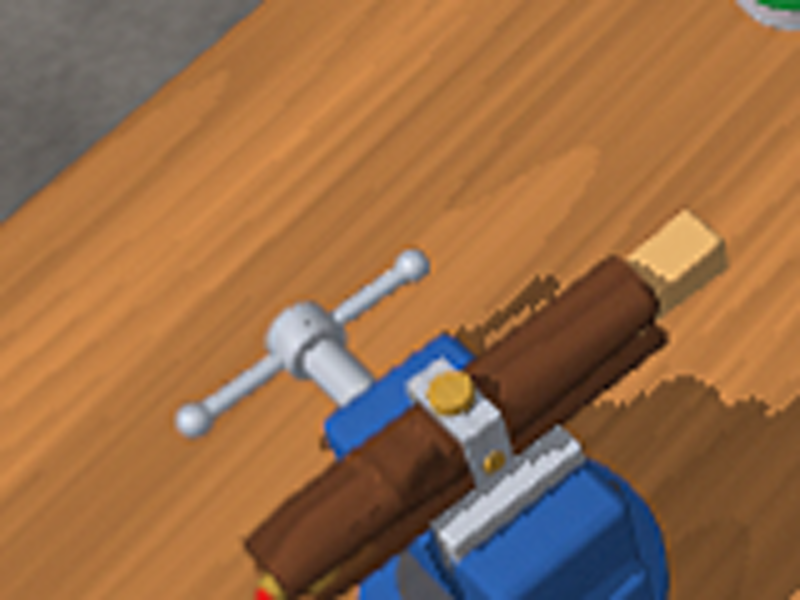

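Emit:
arm_command:
  deltas:
    - [[0, 0, 0], [0.11, 0, -0.013], 1]
    - [[0, 0, 0], [0.12, 0, -0.015], 1]
    - [[0, 0, 0], [0.12, 0, -0.015], 1]
    - [[0, 0, 0], [0.12, 0, -0.015], 1]
    - [[0, 0, 0], [0.12, 0, -0.015], 1]

```text
clock: 15.77
eef_pos: [0.5219, -0.2015, 0.0966]
eef_rot: [[-0.186, 0.001, 0.982], [-0.982, 0.0, -0.186], [-0.001, -1.0, 0.001]]
force: [0.4, -1.0, -2.1]
finger_gap: 0.0092
```

Emit:
arm_command:
  deltas:
    - [[0, 0, 0], [0.12, 0, -0.015], 1]
    - [[0, 0, 0], [0.09, 0, -0.012], 1]
    - [[0, -0.0227, 0], [0.03, 0, 0], 1]
    - [[0, -0.0227, 0], [0, 0.05, 0], 1]
    - [[0, 0, 0], [0, 0.05, 0], 1]

```text
clock: 16.18
eef_pos: [0.5017, -0.2714, 0.0671]
eef_rot: [[-0.045, 0.003, 0.999], [-0.999, -0.001, -0.045], [0.001, -1.0, 0.003]]
force: [-0.5, 1.2, -2.2]
finger_gap: 0.0094
```

Emit:
arm_command:
  deltas:
    - [[0, 0, 0], [0, 0, 0], 1]
    - [[0, 0, 0], [0, 0, 0], 1]

```text
clock: 16.35
eef_pos: [0.5002, -0.2694, 0.0659]
eef_rot: [[-0.046, -0.001, 0.999], [-0.999, 0.002, -0.046], [-0.001, -1.0, -0.001]]
force: [0.4, 0.2, -2.1]
finger_gap: 0.0091
```

```bash
python3 - <<'E'
from h import *
plan([.497,-.28,.0035],-92.5)
E
```

```text
t 16.35 pos [ 500.22 -269.35   65.91] yaw -92.62 turn [ 0.0004 -0.0007 -0.0005]
shift now-axes [ 0.0363  0.208  -0.0088] after-turn axes [ 0.0359  0.208  -0.0092] dist 0.0634
```

Emit:
arm_command:
  deltas:
    - [[0, 0, 0], [0.036, 0.06, -0.009], 1]
    - [[0, 0, 0], [0, 0.07, 0], 1]
    - [[0, 0, 0], [0, 0.045, 0], 1]
    - [[0, 0, 0], [0, 0, 0], 1]
    - [[0, 0, 0], [0, 0, 0], 1]

```text
clock: 16.77
eef_pos: [0.4976, -0.2807, 0.0144]
eef_rot: [[-0.045, 0.0, 0.999], [-0.999, 0.0, -0.045], [-0.0, -1.0, 0.0]]
force: [0.5, 0.3, -2.4]
finger_gap: 0.0092
```

```bash
python3 - <<'E'
from h import *
plan([.497,-.28,.0035],-92.5)
E
```

```text
t 16.77 pos [ 497.64 -280.66   14.38] yaw -92.6 turn [-0.     -0.0006 -0.    ]
shift now-axes [-0.0021  0.0363 -0.0022] after-turn axes [-0.0021  0.0363 -0.0022] dist 0.0109
```

Emit:
arm_command:
  deltas:
    - [[0, 0, 0], [0, 0.018, 0], 1]
    - [[0, 0, 0], [0, 0.013, 0], 1]
    - [[0, 0, 0], [0, 0, 0], 1]
    - [[0, 0, 0], [0, 0, 0], 1]

```text
clock: 17.1
eef_pos: [0.4973, -0.2811, 0.0051]
eef_rot: [[-0.046, 0.0, 0.999], [-0.999, -0.0, -0.046], [0.0, -1.0, 0.001]]
force: [0.5, 0.1, -1.9]
finger_gap: 0.0095
```

Emit:
arm_command:
  deltas:
    - [[0, 0, 0], [0, 0.005, 0], 1]
    - [[0, 0, 0], [0, 0, 0], 1]

```text
clock: 17.27
eef_pos: [0.4973, -0.2813, 0.0035]
eef_rot: [[-0.046, 0.001, 0.999], [-0.999, -0.001, -0.046], [0.001, -1.0, 0.001]]
force: [0.3, -0.7, -1.8]
finger_gap: 0.0093
```

Emit:
arm_command:
  deltas:
    - [[0, 0, 0], [0, 0.003, 0], 1]
    - [[0, 0, 0], [0, 0, 0], 1]

```text
clock: 17.43
eef_pos: [0.4973, -0.2813, 0.0034]
eef_rot: [[-0.046, 0.001, 0.999], [-0.999, -0.001, -0.046], [0.001, -1.0, 0.001]]
force: [-0.5, 0.7, 4.9]
finger_gap: 0.0094
```

Emit:
arm_command:
  deltas:
    - [[0, 0, 0], [0, 0, 0], 0.8]
    - [[0, 0, 0], [0, 0, 0], 0.7]
    - [[0, 0, 0], [0, 0, 0], 0.5]
    - [[0, 0, 0], [0, 0, 0], 0.3]
    - [[0, 0, 0], [0, 0, 0], 0.2]

```text
clock: 17.85
eef_pos: [0.4971, -0.2811, 0.0023]
eef_rot: [[-0.046, 0.0, 0.999], [-0.999, -0.0, -0.046], [0.0, -1.0, 0.0]]
force: [0.8, 0.8, 0.5]
finger_gap: 0.0607
```

Emit:
arm_command:
  deltas:
    - [[0, 0, 0], [0, -0.04, 0], 0.2]
    - [[0, 0, 0], [0, -0.1, 0], 0.2]
    - [[0, 0, 0], [0, -0.12, 0], 0.2]
    - [[0, 0, 0], [0, -0.12, 0], 0.2]
    - [[0, 0, 0], [0, -0.12, -0.05], 0.2]

```text
clock: 18.27
eef_pos: [0.4841, -0.2809, 0.1538]
eef_rot: [[-0.045, 0.003, 0.999], [-0.999, -0.001, -0.045], [0.001, -1.0, 0.003]]
force: [0.2, -0.6, 0.7]
finger_gap: 0.0685
```

Emit:
arm_command:
  deltas:
    - [[0, 0, 0], [0, 0, -0.12], 0.2]
    - [[0, 0, 0], [0, 0, -0.12], 0.2]
    - [[0, 0, 0], [0, 0, 0], 0.2]
    - [[0, 0, 0], [0, 0, 0], 0.2]

```text
clock: 18.6
eef_pos: [0.4085, -0.2766, 0.1526]
eef_rot: [[-0.048, -0.0, 0.999], [-0.999, 0.0, -0.048], [-0.0, -1.0, -0.0]]
force: [0.3, -0.5, 0.3]
finger_gap: 0.0685
```

```bash
python3 - <<'E'
from h import *
plan()
grab('side','s7');t=grab('top','t7'); grab('wrist','w9')
E
```

```text
t 18.6 pos [ 408.49 -276.56  152.6 ] yaw -92.74 turn [ 0.  0. -0.]
```

View pics/s7.png

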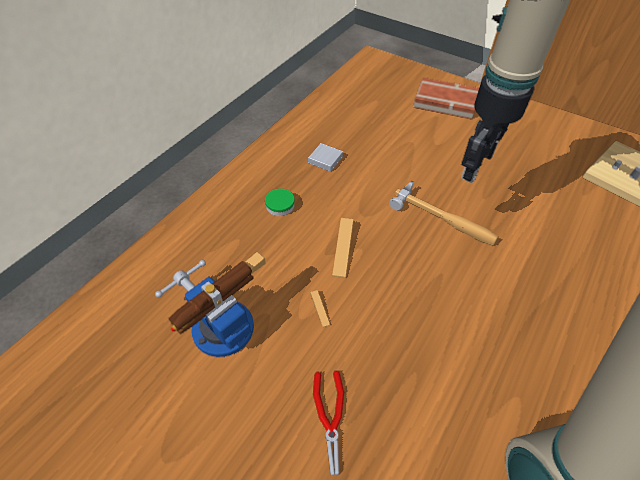

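View pics/t7.png

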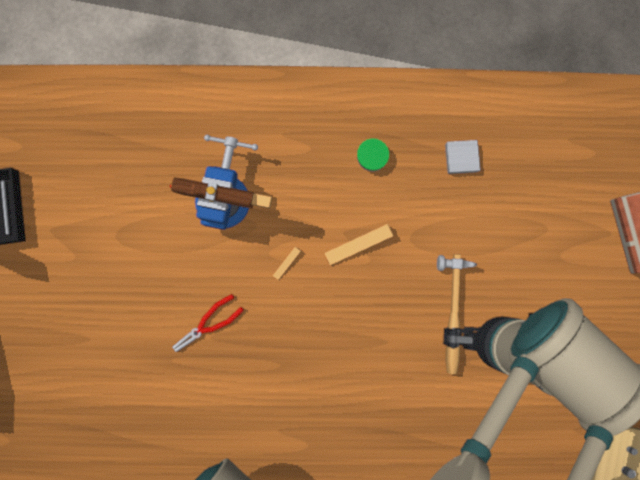

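View pics/w9.png

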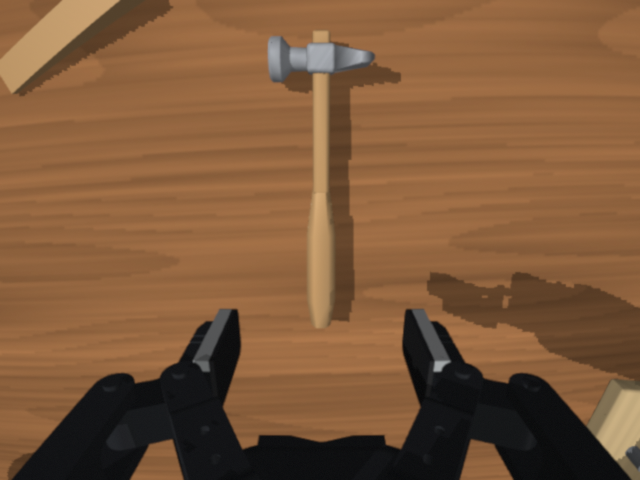

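```bash
python3 - <<'E'
from h import *
crop('s7',150,230,300,360,5,'c14')
a=load('s6')['color'][225:360,150:290].astype(int);b=load('s7')['color'][225:360,150:290].astype(int)
print('diff px',(abs(a-b).max(2)>60).sum())
E
```

```text
diff px 34
```

View pics/c14.png

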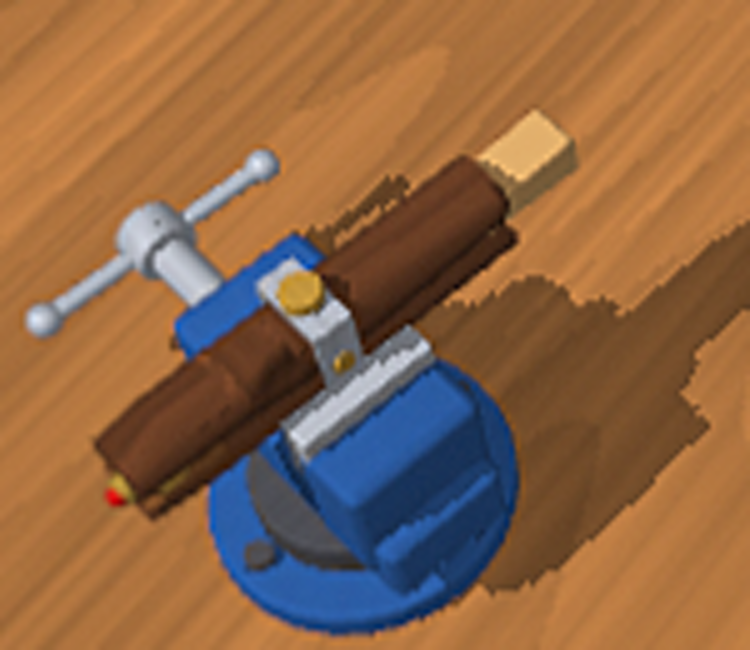

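The wedge is intact and still driven in, and the ring sits in the jaw. The hammer lies flat and the arm is clear, so I'm handing in.

```bash
python3 - <<'E'
from plant import ctrl
print(ctrl.job_done(), ctrl.sense()['clock'])
E
```

```text
the job is handed in; nothing more can be done
the job is handed in; nothing more can be done
```

I gripped the hammer at its neck with 100–110 N and drove the wedge in with its flat face in eight separate slow taps. The hammer was drawn about 20 mm or more clear of the wedge between taps. I then laid the hammer flat back where it had been lying and moved the arm away. The last simulation time I read was about 18.6 s of the 51 s allowed.

- **Wedge tight:** it advanced about 27 mm in all. The last three taps peaked at about 20.8, 22.0 and 22.3 N at the wrist and moved it less than 0.5 mm each, so the wedge counts as tight. I saw no reading near the 30 N splitting limit, but force was only read at the end of each call, so a brief higher peak between readings is possible.
- **Ring:** the last side picture shows it still in the jaw with its stone outwards. Its squeeze force could not be measured directly; I infer it from the wedge being tight.
- **Other things:** the final pictures show the wedge whole, the hammer flat, the bystanders where they were and the gripper touching nothing.
- **Disagreements between checks:** the cameras differed by about 2 mm on where the wedge butt was. I used the wrist camera, which sees both the hammer face and the wedge. The gripper read 9–10 mm on the 12 mm neck, but the hammer did not visibly turn in the hand.

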